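# Cure the resin samples under their dish lids

## Robot

A 6-joint arm with a two-finger parallel gripper is mounted at the origin on the work surface. World frame = base frame: x ahead of the robot, y to its left, z up, the work surface at z = 0. Lengths are in mm, angles in rad, forces in N, time in s.
With the tool pointing down it reaches from about 300 to 775 mm from the base axis. Payload 14.6 kg.
Tool frame: the origin (TCP) lies on the centre line of the jaws, within the pads' length; the fingertips stand 19 mm ahead of it and the grasp point (between the pads) is the TCP (bot.tip_reach is the distance from the TCP to the fingertips, in mm); y points along the fingers, x is the direction in which the jaws open and shut, and the axes are right-handed (so a half turn about y gives the same grasp; the last joint's range is limited). The gripper opens to 85 mm and grips with 20 to 120 N. Pads are 22 mm wide; open, the fingers measure 114 mm over their backs; the gripper's body (76 mm by 85 mm) begins 54 mm behind the grasp point. The pads swing forward as they close: fully open they stand 13 mm farther back than shut.
Start: joints at [1.044, 0.3, 1.521, -0, 1.321, -0.067], TCP at [244.069, 492.869, 250.281] pointing down, gripper open.
Joint ranges: [-3.03, 3.03], [-0.79, 2.21], [0.23, 2.52], [-1.04, 4.18], [0, 3.07], [-2.55, 2.55]. Speed limits (rad/s): [2.22, 2.22, 2.57, 3.14, 3.14, 3.14].

## Interface

Orientations are given as a unit quaternion [w, x, y, z].
In Python, from rig import bot gives the robot as it stands. Calls block until the motion is done:
- bot.move_to(position, orientation): joint-space move of the TCP to a pose.
- bot.servo_line(position, attitude=None, speed=150, until_force=None): straight line of the TCP; attitude=None keeps the orientation; speed is the mean speed in mm/s. With until_force (N) it stops when the force on the tool has changed by that much, and returns True; else False.
- bot.move_joints(angles): joint-space move.
- bot.move_gripper(opening, grip_force=None): finger opening in mm; grip_force is the grip in N (None keeps the last); returns when the fingers have stopped.
- bot.dwell(seconds).
- bot.ik(position, orientation): joint angles nearest the present ones, or None.
- bot.read_state(): the state.
- bot.read_camera(name): name is "side" or "top" or "wrist"; returns a dict with "image" (384x512x3 uint8, blue, green, red), "depth" (384x512 float32, mm along the optical axis (not along the pixel's ray), 0 where there is no reading), "fovy" (degrees; the focal length in pixels is half the picture's height over the tangent of half this angle, whatever the lens; pixels are square), "cx", "cy" (the principal point, pixels), "eye" and "attitude" of the camera in the world; the wrist camera has in their place "mount" (4x4, takes a point from camera to tool coordinates, whose origin is the TCP and whose axes are the tool frame's). Camera axes: x right, y down, z forward; pixel columns grow to the right and rows downward; lengths in mm; the calibration is good to about 2 mm. A picture is of the moment at which its call begins: read the wrist's pose just before it.
A pose or a line that the arm cannot do raises bot.MotionError and nothing moves.
- bot.finish_job(): hands the job in, once; it reports no verdict.
The state is a dict: "clock": time; "joint_positions": joint angles; "qvel": joint speeds; "effort": joint torques, N m; "ee_pos": TCP position; "tool_rot": TCP orientation; "ft_force": force on the tool from outside, world axes, zero at the start; "moment": the same for the moment, N m; "grip_width": finger opening in mm.
Only numpy, scipy, OpenCV 4.12 (cv2) and the standard library are available. Lean on these libraries where they do the work, as an engineer would, in place of code of your own. Each camera call takes 0.05 s, during which the arm holds its last target. There are 200 camera calls.

## Task

Of the three resin dishes (one may be open already, with no lid) open the covered ones, wider before smaller: raise each lid edge-first by its lug, the far side still resting on the dish, then lift it just clear, never more than about 10 cm up, and lay it on the bench well beside the dish. When all are open, take the curing lamp by its handle and, from the widest of the three dishes to the smallest, hold it still for two seconds about 10 cm from each puck with the beam on the puck's middle. At the end the lamp stands flat near the middle of its mat and every lid sits centred and fully down on its own dish; keep the dishes flat on the bench and leave the foam, screwdriver, branch and bottle alone.

Things in the scene. Friction and masses are not known exactly. Their poses are not given: they have to be found in the camera images.
- dish_a: The widest dish: shallow white ceramic, 112 mm outer diameter, 18 mm tall, 4 mm wall and floor, with an amber resin puck fixed in its middle. Loose on the bench. Origin: centre of its underside; z up.
- puck_a (a point): Centre of the top face of the resin puck in that dish (67 mm across), 14 mm above the dish's underside: the point to aim at.
- lid_a: Aluminium lid of that dish: 124 mm outer diameter, flat top 3 mm thick over a 9 mm skirt whose inner diameter is 118 mm (3 mm play all round). Origin: centre of the skirt's lower edge, so it is 9 mm above the dish's underside when the lid is seated and 0 on the bench; z up, +x points to the lug. May be absent: that dish is then already open.
- lug_a (a point): Top centre of the lid's black grip lug, at 44 mm from the lid's centre along its +x, 42 mm above the skirt's lower edge. The lug is an upright block 22 mm (radial, lid x) by 14 mm (lid y) and stands 30 mm above the lid's top near its edge. It faces roughly away from the robot. Pinch it from above across either width.
- dish_b: The middle-sized dish: shallow white ceramic, 94 mm outer diameter, 18 mm tall, 4 mm wall and floor, with an amber resin puck fixed in its middle. Loose on the bench. Origin: centre of its underside; z up.
- puck_b (a point): Centre of the top face of the resin puck in that dish (56 mm across), 14 mm above the dish's underside: the point to aim at.
- lid_b: Aluminium lid of that dish: 106 mm outer diameter, flat top 3 mm thick over a 9 mm skirt whose inner diameter is 100 mm (3 mm play all round). Origin: centre of the skirt's lower edge, so it is 9 mm above the dish's underside when the lid is seated and 0 on the bench; z up, +x points to the lug. May be absent: that dish is then already open.
- lug_b (a point): Top centre of the lid's black grip lug, at 35 mm from the lid's centre along its +x, 42 mm above the skirt's lower edge. The lug is an upright block 22 mm (radial, lid x) by 14 mm (lid y) and stands 30 mm above the lid's top near its edge. It faces roughly away from the robot. Pinch it from above across either width.
- dish_c: The smallest dish: shallow white ceramic, 76 mm outer diameter, 18 mm tall, 4 mm wall and floor, with an amber resin puck fixed in its middle. Loose on the bench. Origin: centre of its underside; z up.
- puck_c (a point): Centre of the top face of the resin puck in that dish (46 mm across), 14 mm above the dish's underside: the point to aim at.
- lid_c: Aluminium lid of that dish: 88 mm outer diameter, flat top 3 mm thick over a 9 mm skirt whose inner diameter is 82 mm (3 mm play all round). Origin: centre of the skirt's lower edge, so it is 9 mm above the dish's underside when the lid is seated and 0 on the bench; z up, +x points to the lug. May be absent: that dish is then already open.
- lug_c (a point): Top centre of the lid's black grip lug, at 26 mm from the lid's centre along its +x, 42 mm above the skirt's lower edge. The lug is an upright block 22 mm (radial, lid x) by 14 mm (lid y) and stands 30 mm above the lid's top near its edge. It faces roughly away from the robot. Pinch it from above across either width.
- lamp: Hand-held curing lamp, 320 g: grey housing 104 x 50 mm (x, y), its top 40 mm above the flat underside; on it an upright black handle 22 mm thick (y), 66 mm long (x), up to 90 mm above the underside, centred at x = -8 mm, y = 0, near the centre of mass: pinch it from above. In front (+x) a 38 mm round snout looks 45 degrees down. Origin: underside, middle line; z up.
- lamp_lens (a point): Centre of the lamp's lens, at x = 63 mm, z = 24 mm in the lamp's frame. Its z axis is the beam, pointing forward and 45 degrees down when the lamp is level.
- lamp_mat: The lamp's thin white plastic mat, 200 x 140 x 3 mm, fixed to the bench. Origin: centre of its underside.
- foam_block: Bystander: black foam block 100 x 160 x 50 mm at the far side. Leave alone. Origin at its underside.
- screwdriver: Bystander: screwdriver 190 mm long at the far side. Leave alone. Origin at its underside.
- branch: Bystander: forked piece of branch, about 260 mm long and 28 mm thick, at the robot's left. Leave alone. Origin at its underside.
- glue: Bystander: upright bottle 130 mm tall, 52 mm diameter, far left. Leave alone. Origin at its underside.

How it is judged:
By the outcome, as a careful person would: the job done as asked, in the order asked, and still so for the second after the job is handed in, with the robot touching nothing.
Of lid_a, lid_b, lid_c only 2 to 3 are there at a start; the rules pass over those that are not, and their reading is None.
At some moment in a run one of lamp may be knocked a few centimetres aside while the robot is not near it.
It also fails if it takes over 210 s, if anything falls off the work surface, if the arm or the gripper's body presses on something with over 40 N, if the wrist force passes 120 N, or if a joint passes its speed limit or range.

## Working session

There is one attempt and no reset: what is moved stays moved. The work goes in short steps, each a Python script; the robot and the scene stay as the last script left them, time stands still between calls to the robot, and variables do not carry over. Pictures are saved under pics/ and viewed, about 12 in all and at most 16, crops included, and the job is handed in when it is done.

```bash
ls; mkdir -p pics; cat > h.py <<'E'
import numpy as np, cv2
from rig import bot
from scipy.spatial.transform import Rotation as R
def rot(q): return R.from_quat([q[1],q[2],q[3],q[0]])
def qt(r): x=r.as_quat(); return [x[3],x[0],x[1],x[2]]
def cam(n):
    s=bot.read_state(); c=bot.read_camera(n)
    if n=='wrist':
        M=np.array(c['mount']); Rt=rot(s['tool_rot']).as_matrix()
        c['R']=Rt@M[:3,:3]; c['t']=np.array(s['ee_pos'])+Rt@M[:3,3]
    else:
        a=np.array(c['attitude']); c['R']=a if a.shape==(3,3) else rot(a).as_matrix(); c['t']=np.array(c['eye'])
    c['f']=192/np.tan(np.radians(c['fovy'])/2)
    return c
def cloud(c):
    v,u=np.mgrid[:384,:512]; d=c['depth']
    p=np.stack([(u-c['cx'])*d/c['f'],(v-c['cy'])*d/c['f'],d],-1)
    return p@c['R'].T+c['t']
def ray(c,u,v,z):
    d=c['R']@np.array([(u-c['cx'])/c['f'],(v-c['cy'])/c['f'],1]); return c['t']+d*(z-c['t'][2])/d[2]
def save(n,im,s=1.5): cv2.imwrite(f'pics/{n}.png',cv2.resize(im,None,fx=s,fy=s,interpolation=cv2.INTER_CUBIC))
E
python3 - <<'E'
from h import *
import pickle
for n in ('top','side'):
    c=cam(n); save(n+'0',c['image']); pickle.dump(c,open(n+'0.pkl','wb')); print(n,c['fovy'],c['cx'],c['cy'],c['t'],c['attitude'])
print(bot.read_state())
E
```

```text
pics
top 55.62054605105364 252.2844219165086 187.43088236680765 [4.14740353e+02 2.77131394e-02 1.07918261e+03] [-0.07701628  0.71648975 -0.68880509  0.07911052]
side 46.278498808939446 259.37835904700097 189.4680229532428 [ 258.95571115 1236.93551647  800.9156422 ] [ 0.06909528 -0.13760891  0.85518179 -0.49492801]
{'clock': 0.1, 'joint_positions': array([ 1.04437311e+00,  3.00420567e-01,  1.52149838e+00, -1.70901047e-05,
        1.32074688e+00, -6.66323601e-02]), 'qvel': array([ 1.33043394e-04, -2.11881536e-03, -6.83071935e-04, -7.43554369e-04,
        1.58911606e-05, -5.70406729e-04]), 'effort': array([-3.25424880e-04, -5.44381285e+01, -3.62369549e+01, -1.42605204e-04,
        3.05750000e-03,  1.53491641e-06]), 'ee_pos': array([243.99339428, 492.70228488, 249.78401991]), 'tool_rot': array([-0.60059873,  0.60096545,  0.37257625, -0.37324072]), 'ft_force': array([0.04155827, 0.81755068, 0.93925273]), 'moment': array([-0.02461242, -0.00670245,  0.03205709]), 'grip_width': 85.13853131437159}
```

View pics/top0.png

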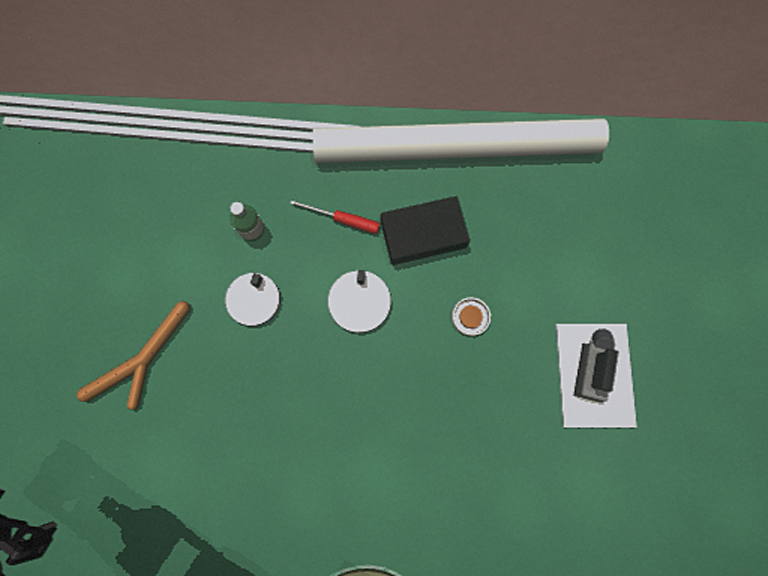

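View pics/side0.png

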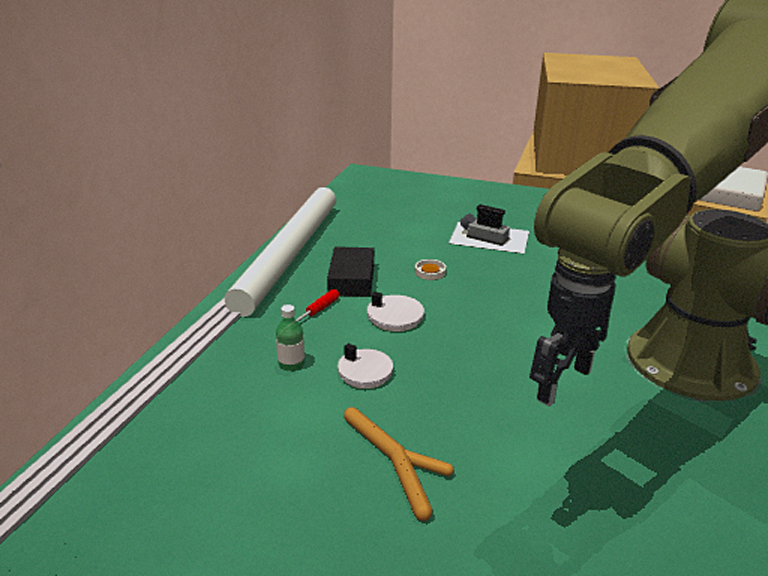

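Top view: dish c is open (px 471,316 in the 768-wide picture). Lid a is at (359,301) with its lug at (361,277), lid b at (252,299) with its lug at (257,280). The lamp stands on its mat at about (597,368), snout facing away from the robot.

```bash
cat >> h.py <<'E'
def lamp_fit(c,ctr,r=110):
    """lamp pose from the handle's top and the housing, top camera or wrist camera"""
    P=cloud(c); ok=(c['depth']>0)&(np.hypot(P[...,0]-ctr[0],P[...,1]-ctr[1])<r)
    Q=P[ok&(P[...,2]>83)&(P[...,2]<105)]
    (x,y),(w,h),a=cv2.minAreaRect(Q[:,:2].astype(np.float32))
    if w<h: a+=90
    return (x,y),sorted((w,h)),a,np.median(Q[:,2])
def circ(p):
    A=np.c_[2*p,np.ones(len(p))]; s=np.linalg.lstsq(A,(p**2).sum(1),rcond=None)[0]
    return s[:2],np.sqrt(s[2]+s[:2]@s[:2])
E
python3 - <<'E'
from h import *
import pickle
c=pickle.load(open('top0.pkl','rb')); P=cloud(c); img=c['image'].astype(int)
for n,(u,v),z in (('a',(359.5,301),21),('b',(252,299),21),('c',(471.5,316),18)):
    p=ray(c,u/1.5,v/1.5,z)[:2]
    near=np.hypot(P[...,0]-p[0],P[...,1]-p[1])<85
    white=near&(img.min(2)>110)&(np.ptp(img,axis=2)<50)
    m=white.astype(np.uint8); cs,_=cv2.findContours(m,cv2.RETR_EXTERNAL,cv2.CHAIN_APPROX_NONE); k=max(cs,key=cv2.contourArea)
    k=cv2.convexHull(k); (eu,ev),ax,_=cv2.fitEllipse(k)
    q=ray(c,eu,ev,z); print(n,p,'ellipse',q[:2],ax, 'z',np.median(P[white][:,2]))
    L=near&(P[...,2]>38)&(P[...,2]<80)
    if n!='c':
        l=np.median(P[L],0); print(' lug',l,L.sum(), np.degrees(np.arctan2(l[1]-q[1],l[0]-q[0])), np.hypot(l[1]-q[1],l[0]-q[0]))
m=ray(c,597/1.5,376/1.5,3); print('mat',m)
w=img.min(2)>150
print('matpts',[ray(c,u/1.5,v/1.5,3)[:2] for u,v in((557,324),(627,324),(636,427),(565,427))])
print('lamp',lamp_fit(c,m))
for n,(u,v),z in (('glue',(237,208),130),('foam',(425,230),50),('sd',(335,213),20)): print(n,ray(c,u/1.5,v/1.5,z)[:2])
E
```

```text
a [611.21985995  37.2311517 ] ellipse [611.95598653  39.19575842] (41.03044891357422, 42.130516052246094) z 20.969927505756687
 lug [654.9332604   37.09739157  50.78721713] 41 -2.7952486063699618 43.02846979606776
b [606.76882501 248.82491824] ellipse [607.96087879 250.22256626] (34.464141845703125, 36.52928161621094) z 20.81853625475992
 lug [640.89340782 239.55632283  50.71840956] 44 -17.94618985920256 34.61676207770467
c [ 590.61472861 -184.0575755 ] ellipse [ 591.61670153 -182.95222213] (24.861988067626953, 26.193994522094727) z 5.991243691500813
mat [ 484.52888503 -431.63337764    3.        ]
matpts [array([ 583.77099554, -356.90711067]), array([ 589.3091112 , -496.56703512]), array([ 390.98598861, -501.61312544]), array([ 385.77506422, -365.61999043])]
lamp ((491.058349609375, -419.12200927734375), [22.727445602416992, 75.6395492553711], 167.57334899902344, np.float64(90.4774737610702))
glue [755.19084345 265.78313407]
foam [753.40242725 -86.42852449]
sd [792.12729431  95.75163611]
```

```bash
cat >> h.py <<'E'
def att(yaw,tilt=0):
    """tool down, jaws (tool x) along heading yaw [rad]; tilt raises the far (+heading) side"""
    x=np.array([np.cos(yaw),np.sin(yaw),0]); y=np.array([0,0,-1.]); 
    r=R.from_matrix(np.c_[x,y,np.cross(x,y)])
    lat=np.array([-np.sin(yaw),np.cos(yaw),0])
    return qt(R.from_rotvec(-tilt*lat)*r)
def disc(c,ctr,z,rad,tol=4):
    """centre of the level disc at height z near ctr, from its hull, robust"""
    P=cloud(c); m=(c['depth']>0)&(abs(P[...,2]-z)<tol)&(np.hypot(P[...,0]-ctr[0],P[...,1]-ctr[1])<rad+25)
    q=P[m][:,:2]; h=cv2.convexHull(q.astype(np.float32))[:,0]
    return circ(h.astype(float)),len(q)
def lug(c,ctr,z,rad=90):
    P=cloud(c); m=(c['depth']>0)&(abs(P[...,2]-z)<5)&(np.hypot(P[...,0]-ctr[0],P[...,1]-ctr[1])<rad)
    q=P[m]; (x,y),wh,a=cv2.minAreaRect(q[:,:2].astype(np.float32)); return np.array([x,y]),wh,a,np.median(q[:,2]),len(q)
E
python3 - <<'E'
from h import *
import pickle
for n,l,d,yaw in (('b',(641,240),(608,250.2),-.3),('a',(655,37),(612,39),-.05)):
    best=None
    for y in (yaw,yaw+np.pi):
        q=bot.ik([l[0]-30,l[1],230],att(y)); print(n,y,q)
        if q is not None and (best is None or abs(q[5])<abs(best[1][5])): best=(y,q)
    bot.move_joints(best[1]); bot.dwell(.3)
    c=cam('wrist'); save('w_'+n,c['image']); pickle.dump(c,open(f'w_{n}.pkl','wb'))
    (ce,r),k=disc(c,d,21,62 if n=='a' else 53); L=lug(c,l,51,40)
    v=L[0]-ce; print('disc',ce,r,k,'lug',L,'ang',np.degrees(np.arctan2(v[1],v[0])),np.hypot(*v))
print(bot.read_state()['clock'],bot.read_state()['ft_force'])
E
```

```text
b -0.3 [ 3.18499252e-01  5.56258138e-01  1.20678092e+00 -4.44089210e-16
  1.37855360e+00  6.18499252e-01]
b 2.8415926535897933 [ 3.18499252e-01  5.56258138e-01  1.20678092e+00 -4.44089210e-16
  1.37855360e+00 -2.52309340e+00]
disc [606.72296309 251.42512175] 52.63430843986138 8605 lug (array([640.18096924, 242.53164673]), (14.17524528503418, 21.419700622558594), 74.6589126586914, np.float64(50.933571008143815), 392) ang -14.885586517506265 34.61982197470884
a -0.05 [ 6.39987920e-04  4.86092606e-01  1.31146879e+00 -4.44089210e-16
  1.34403126e+00  5.06399879e-02]
a 3.0915926535897933 None
disc [611.03144114  40.46518351] 61.64777511103764 11752 lug (array([654.93963623,  38.69573975]), (14.036432266235352, 21.017776489257812), 86.69590759277344, np.float64(50.895825594650205), 379) ang -2.3076975023316204 43.943833778990594
3.2583 [-0.06693348 -0.43217712  0.40052047]
```

```bash
cat >> h.py <<'E'
ZG=43.   # TCP height, gripping a seated lid's lug
G={'a':dict(lug=np.array([654.9,38.7]),yaw=-.048,R=56,l=44,put=np.array([440.,-62.])),
   'b':dict(lug=np.array([640.2,242.5]),yaw=-.264,R=47,l=35,put=np.array([440.,143.]))}  # put: lid centre on bench
def hd(y): return np.array([np.cos(y),np.sin(y)])
def arc(g,lugxy,th):
    rx,rz=g['l']+g['R'],ZG-18; u=hd(g['yaw'])
    d=rx*np.cos(th)-rz*np.sin(th)-rx
    return [*(lugxy+u*d),18+rx*np.sin(th)+rz*np.cos(th)],att(g['yaw'],th)
def st(m=''):
    s=bot.read_state(); print(m,round(s['clock'],1),s['ee_pos'].round(1),'F',s['ft_force'].round(1),'w',round(s['grip_width'],1))
def take(g,lugxy,z):
    bot.move_gripper(46); bot.move_to([*lugxy,z+70],att(g['yaw'])); bot.servo_line([*lugxy,z],att(g['yaw']),speed=80,until_force=8)
    bot.move_gripper(10,60); st('gripped')
def leave(g):
    bot.move_gripper(46); p=bot.read_state()['ee_pos']; bot.servo_line([p[0],p[1],p[2]+75],speed=120); st('left')
E
cat > open1.py <<'E'
from h import *
import sys
n=sys.argv[1]; g=G[n]
take(g,g['lug'],ZG); T=np.radians(12)
for t in np.linspace(0,T,5)[1:]: bot.servo_line(*arc(g,g['lug'],t),speed=30)
st('tilt'); bot.dwell(.4)
save('tilt_'+n,cam('side')['image'][120:312,180:436],3)
p,a=arc(g,g['lug'],T); p[2]+=26
bot.servo_line(p,a,speed=40); st('up')
t=g['put']+hd(g['yaw'])*g['l']
bot.servo_line([*t,ZG+28],att(g['yaw']),speed=100); st('over')
save('over_'+n,cam('side')['image'][120:312,180:436],3)
bot.servo_line([*t,ZG-9+4],speed=60)
print(bot.servo_line([*t,ZG-9-1],speed=15,until_force=4)); st('down')
leave(g)
E
python3 open1.py a
```

```text
gripped 5.7 [655.3  38.7  43.7] F [ 0.3 -0.6  6.2] w 20.8
tilt 7.0 [647.5  39.   63.1] F [0.1 0.1 2.7] w 20.7
up 8.2 [647.4  39.1  89.1] F [-0.6  0.2 -0.8] w 20.9
over 10.3 [484.1 -63.9  71. ] F [-0.9 -0.7 -1.1] w 21.2
True
down 11.4 [484.3 -64.2  34.7] F [-2.4  0.7  7.4] w 20.7
left 12.5 [483.5 -64.  108.4] F [-1.2  0.   0.2] w 46.4
```

```bash
python3 - <<'E'
import cv2,numpy as np
a=cv2.imread('pics/tilt_a.png');b=cv2.imread('pics/over_a.png')
cv2.imwrite('pics/ab.png',cv2.resize(np.vstack([a,b]),None,fx=.52,fy=.52))
E
```

```text
(no output)
```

View pics/ab.png

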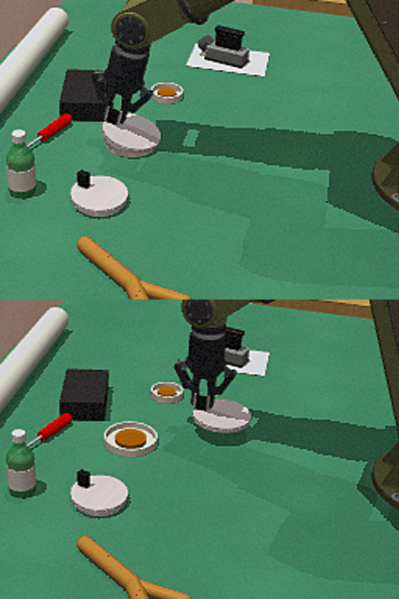

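The upper crop shows lid a tilted at about (130,133), with its far side on the dish. The lower crop shows the lid level in the jaws at (220,415), dish a open at (130,437) and nothing else disturbed. Now b.

```bash
sed -i 's/^ZG=43./ZG=44./' h.py; python3 open1.py b && python3 - <<'E'
from h import *
import pickle
bot.move_to([440,0,330],att(0)); bot.dwell(.3)
c=cam('top'); save('top1',c['image']); pickle.dump(c,open('top1.pkl','wb')); st()
try: print('lamp',lamp_fit(c,(484,-425)))
except Exception as e: print(e)
E
```

```text
gripped 15.4 [640.6 242.6  44.8] F [-0.6 -0.2  5. ] w 21.0
tilt 16.6 [633.3 244.3  60.5] F [-0.   0.1  3.5] w 21.0
up 17.9 [633.1 244.3  86.2] F [-0.2 -0.  -0.8] w 21.0
over 20.0 [474. 134.  72.] F [ 0.3 -0.6 -0.6] w 20.8
True
down 21.0 [474.1 133.9  35.7] F [-1.9 -0.7  7.8] w 21.0
left 22.2 [473.4 133.8 109.4] F [ 0.5 -0.4 -0.3] w 46.4
 23.5 [4.400e+02 2.000e-01 3.296e+02] F [-0.7  1.1 -0. ] w 45.9
lamp ((467.68902587890625, -439.24127197265625), [22.485393524169922, 75.47096252441406], 167.27135467529297, np.float64(90.57518151158035))
```

View pics/top1.png

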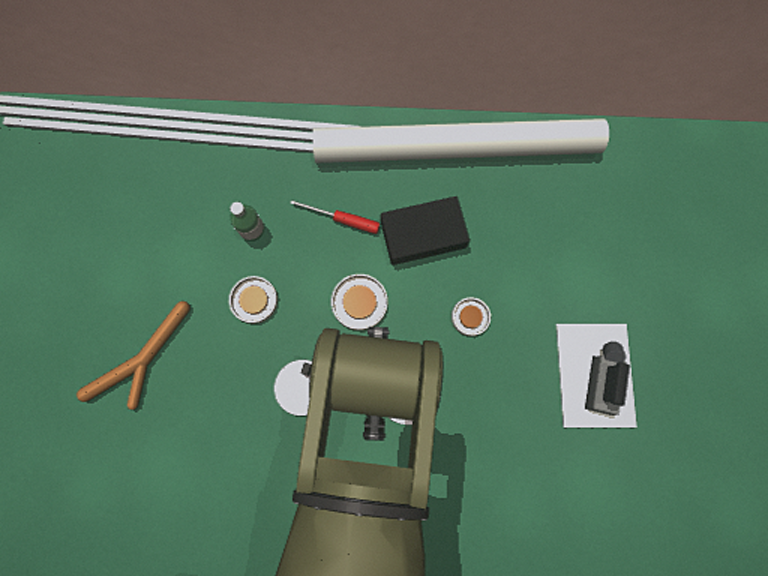

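Dishes a and b are open at (359,301) and (253,299). The lamp has been knocked about 3 cm, to (607,380), still upright on its mat. Next I measure the pucks and then the lamp from the wrist.

```bash
python3 - <<'E'
from h import *
import pickle
c=pickle.load(open('top1.pkl','rb')); hsv=cv2.cvtColor(c['image'],cv2.COLOR_BGR2HSV)
m=cv2.inRange(hsv,(5,70,80),(25,255,255))
for n,(u,v) in dict(a=(239.5,201),b=(168.5,199.5),c=(314,211)).items():
    k=np.zeros_like(m); cv2.circle(k,(int(u),int(v)),17,255,-1); M=cv2.moments(m&k,True); 
    print(n,ray(c,M['m10']/M['m00'],M['m01']/M['m00'],14)[:2],2*np.sqrt(M['m00']/np.pi))
y=np.radians(-12.7)-np.pi/2
bot.move_gripper(60); bot.move_to([440,-425,230],att(y)); bot.dwell(.3)
c=cam('wrist'); save('w_lamp',c['image'],1.2); pickle.dump(c,open('w_lamp.pkl','wb'))
P=cloud(c); Q=P[(c['depth']>0)&(abs(P[...,2]-92)<4)&(np.hypot(P[...,0]-468,P[...,1]+439)<90)]
print(len(Q),cv2.minAreaRect(Q[:,:2].astype(np.float32)),np.median(Q[:,2])); st()
Q=P[(c['depth']>0)&(abs(P[...,2]-43)<3)&(np.hypot(P[...,0]-468,P[...,1]+439)<110)]
print('housing',len(Q),cv2.minAreaRect(Q[:,:2].astype(np.float32)))
E
```

```text
a [612.07515571  38.50231251] 22.283703068536735
b [607.58800557 249.42005769] 18.47236308621676
c [ 591.25045306 -183.08555775] 15.09668435477122
2664 ((467.0633239746094, -438.6444091796875), (21.61410903930664, 75.02084350585938), 78.6705093383789) 90.94109734925789
 25.8 [ 440.2 -424.7  230.2] F [0.4 0.4 0.7] w 60.1
housing 2899 ((482.5983581542969, -441.93731689453125), (47.279449462890625, 132.5770721435547), 79.05984497070312)
```

View pics/w_lamp.png

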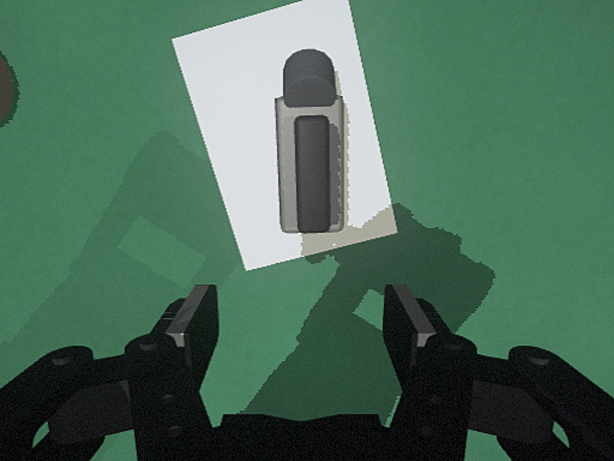

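The wrist view shows the lamp upright on its mat, handle from (313,115) to (313,232) and snout at (310,75). The measured handle length of 75 mm disagrees with the 66 mm given, so I check the profile.

```bash
python3 - <<'E'
from h import *
import pickle
c=pickle.load(open('w_lamp.pkl','rb')); P=cloud(c)[c['depth']>0]
print('cam',c['t'],c['R'][:,2])
a=np.radians(-11.2); u=hd(a); v=np.array([-u[1],u[0]])
d=P[:,:2]-[467.06,-438.64]; s=d@u; t=d@v
for w,lim in (('handle',abs(t)<6),('hous',(t>13)&(t<22)),('hous-',(t<-13)&(t>-22))):
    print(w,[(int(b),round(float(np.median(P[k,2])),0)) for b in range(-72,100,4) if (k:=lim&(s>=b)&(s<b+4)).sum()>3])
mat=P[(P[:,2]>1)&(P[:,2]<6)&(abs(s)<140)&(abs(t)<120)]; print('mat z',np.median(mat[:,2]))
E
```

```text
cam [ 505.18972712 -439.11066579  354.05006791] [-0.25982746  0.05762249 -0.9639343 ]
handle [(-72, 3.0), (-68, 3.0), (-64, 3.0), (-40, 90.0), (-36, 91.0), (-32, 91.0), (-28, 91.0), (-24, 285.0), (-20, 292.0), (-16, 92.0), (-12, 304.0), (-8, 91.0), (-4, 91.0), (0, 91.0), (4, 91.0), (8, 91.0), (12, 91.0), (16, 91.0), (20, 91.0), (24, 91.0), (28, 91.0), (32, 91.0), (36, 88.0), (40, 41.0), (44, 43.0), (48, 47.0), (52, 52.0), (56, 56.0), (60, 58.0), (64, 56.0), (68, 52.0), (72, 48.0), (76, 44.0), (80, 41.0), (88, 3.0), (92, 3.0), (96, 3.0)]
hous [(-72, 3.0), (-68, 3.0), (-64, 3.0), (-52, 40.0), (-48, 41.0), (-44, 41.0), (-40, 41.0), (-36, 41.0), (-32, 41.0), (-28, 41.0), (-24, 284.0), (-20, 292.0), (-16, 41.0), (-12, 304.0), (-8, 41.0), (-4, 41.0), (0, 41.0), (4, 41.0), (8, 41.0), (12, 41.0), (16, 41.0), (20, 41.0), (24, 41.0), (28, 41.0), (32, 41.0), (36, 41.0), (40, 41.0), (44, 42.0), (48, 47.0), (52, 50.0), (56, 51.0), (60, 45.0), (64, 43.0), (68, 39.0), (72, 36.0), (76, 3.0), (80, 3.0), (84, 3.0), (88, 3.0), (92, 3.0), (96, 3.0)]
hous- [(-72, 3.0), (-68, 3.0), (-64, 3.0), (-52, 40.0), (-48, 41.0), (-44, 229.0), (-40, 234.0), (-36, 235.0), (-32, 237.0), (-28, 237.0), (-24, 238.0), (-20, 267.0), (-16, 292.0), (-12, 41.0), (-8, 41.0), (-4, 41.0), (0, 41.0), (4, 41.0), (8, 41.0), (12, 41.0), (16, 41.0), (20, 41.0), (24, 41.0), (28, 41.0), (32, 41.0), (36, 41.0), (40, 41.0), (44, 42.0), (48, 47.0), (52, 51.0), (56, 53.0), (60, 49.0), (64, 44.0), (68, 40.0), (72, 36.0), (76, 4.0), (80, 3.0), (84, 3.0), (88, 3.0), (92, 3.0), (96, 3.0)]
mat z 2.9600818553586237
```

```bash
cat > lamp.py <<'E'
from h import *
ly=np.radians(-11.3); hx=[467.1,-438.7]
bot.move_to([*hx,150],att(ly-np.pi/2)); bot.servo_line([*hx,71],speed=100,until_force=10); 
bot.move_gripper(15,100); st('grip')
bot.servo_line([*hx,170],speed=80); st('lift')
A=att(-np.pi/2)
for i,(n,p) in enumerate((('a',(611.5,39.5)),('b',(607.2,250.4)),('c',(590.8,-182.4)))):
    t=[p[0]-141.2,p[1]]
    (bot.move_to if i==0 else bot.servo_line)([*t,190],A)
    bot.servo_line([*t,129.7],A,speed=80); bot.dwell(.5)
    if i==0: save('hold_a',cam('side')['image'][60:300,120:440],2.4); cv2.imwrite('pics/hold_top.png',cv2.resize(cam('top')['image'][100:292,120:376],None,fx=3,fy=3))
    bot.dwell(2.3); st(n)
    bot.servo_line([*t,190],speed=100)
E
python3 lamp.py
```

```text
grip 27.6 [ 467.3 -438.8   71.6] F [0.1 1.8 5.6] w 20.9
lift 29.0 [ 466.9 -438.6  169.4] F [-0.7  0.9 -3. ] w 20.8
a 34.5 [470.3  39.5 129.7] F [-0.1 -0.2 -2.9] w 20.7
b 40.5 [466.  250.4 129.7] F [-0.3 -0.9 -3.2] w 20.6
c 48.0 [ 449.6 -182.4  129.7] F [-0.5  0.2 -2.9] w 21.1
```

View pics/hold_a.png

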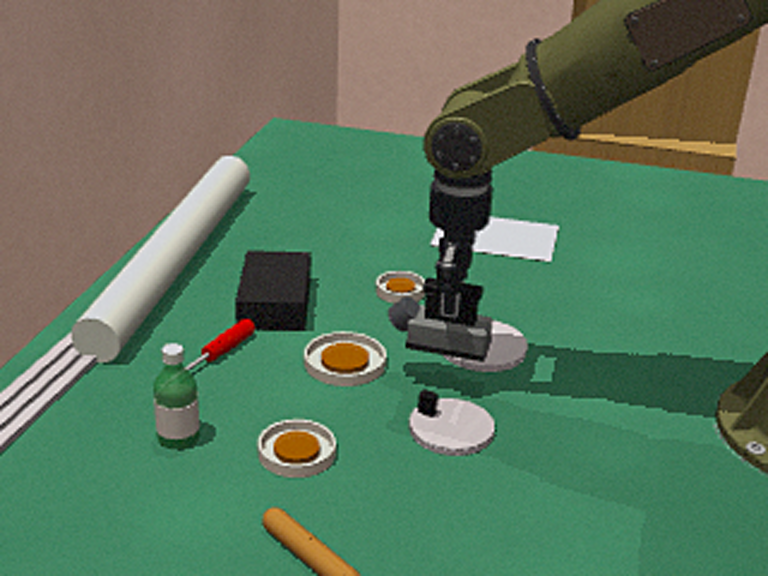

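The side view shows the lamp held level at (450,335), its snout at (405,313) pointing at puck a (345,357). A numeric check that it sits level in the grip follows, before putting it down.

```bash
python3 - <<'E'
from h import *
st()
T=bot.read_state()['ee_pos']
c=cam('side'); P=cloud(c); Q=P[(c['depth']>0)]
d=Q-T
m=(abs(d[:,1])<60)&(d[:,0]>-70)&(d[:,0]<110)&(d[:,2]<-25)&(d[:,2]>-100)
d=d[m]
for b in range(-60,104,8):
    k=d[(d[:,0]>=b)&(d[:,0]<b+8)]
    if len(k)>2: print(b,len(k),'y',np.median(k[:,1]).round(),'z',k[:,2].min().round(1),k[:,2].max().round(1))
E
```

```text
48.8 [ 449.3 -182.3  189.4] F [ 1.3  0.1 -2.8] w 20.9
-52 50 y 22.0 z -72.7 -31.3
-44 41 y 23.0 z -73.1 -30.9
-36 37 y 24.0 z -71.5 -28.7
-28 36 y 25.0 z -73.3 -27.7
-20 32 y 26.0 z -71.4 -27.6
-12 32 y 24.0 z -72.2 -25.1
-4 39 y 25.0 z -72.9 -27.4
4 31 y 25.0 z -71.2 -26.2
12 32 y 24.0 z -67.8 -28.4
20 34 y 25.0 z -69.4 -25.6
28 35 y 25.0 z -73.6 -27.3
36 41 y 24.0 z -71.4 -28.3
44 35 y 22.0 z -71.8 -26.1
52 20 y 19.0 z -66.4 -26.4
60 19 y 18.0 z -55.1 -25.4
68 16 y 15.0 z -51.9 -25.1
76 7 y 11.0 z -42.2 -30.7
```

```bash
cat > back.py <<'E'
from h import *
import pickle
A=att(-np.pi/2); t=[480,-430]
bot.move_to([*t,170],A); bot.servo_line([*t,77],A,speed=80); print(bot.servo_line([*t,69.5],A,speed=15,until_force=4)); st('down')
bot.move_gripper(50); bot.servo_line([*t,190],A,speed=120); st()
bot.move_gripper(46); bot.move_to([420,-420,260],A); bot.dwell(.3); c=cam('wrist'); save('w_mat',c['image'],1.2)
P=cloud(c); Q=P[(c['depth']>0)&(abs(P[...,2]-92)<4)&(np.hypot(P[...,0]-480,P[...,1]+430)<80)]
print(cv2.minAreaRect(Q[:,:2].astype(np.float32)),np.median(Q[:,2]))
m=(c['image'].min(2)>140)&(abs(P[...,2]-3)<4); Q=P[m&(np.hypot(P[...,0]-487,P[...,1]+430)<140)]; print('mat',cv2.minAreaRect(Q[:,:2].astype(np.float32)))
E
python3 back.py
cat > lids.py <<'E'
from h import *
# where lids and dishes now are
D=dict(a=(611.5,39.5,18,56),b=(607.2,250.4,18,47))
for n in 'ab':
    g=G[n]; q=att(g['yaw'])
    bot.move_to([D[n][0]-10,D[n][1],230],q); bot.dwell(.3); c=cam('wrist')
    d,k=disc(c,D[n][:2],18,D[n][3],3); print(n,'dish',d,k)
    l=g['put']+hd(g['yaw'])*g['l']
    bot.move_to([l[0]-30,l[1],230],q); bot.dwell(.3); c=cam('wrist')
    (ce,r),k=disc(c,g['put'],12,g['R']+6,3); L=lug(c,l,42,40); v=L[0]-ce
    print(n,'lid',ce,r,k,'lug',L,np.degrees(np.arctan2(v[1],v[0])),np.hypot(*v))
st()
E
python3 lids.py
```

```text
True
down 51.5 [ 480.  -430.    71.6] F [-1.   1.4  6.1] w 21.0
 53.1 [ 479.8 -429.8  189. ] F [0.8 1.2 0. ] w 50.3
((479.8173828125, -430.1057434082031), (75.32075500488281, 21.565214157104492), 0.0019273156067356467) 90.89260144018095
mat ((484.189697265625, -427.0197448730469), (194.86801147460938, 141.04171752929688), 2.2430977821350098)
a dish (array([611.12157948,  40.49114938]), np.float64(55.60834470943294)) 1871
a lid [439.67511655 -62.22015131] 61.56342568209877 11144 lug (array([483.25500488, -64.06197357]), (13.75273323059082, 21.364606857299805), 87.48438262939453, np.float64(41.93171345164015), 370) -2.4200584836599224 43.61879155220516
b dish (array([606.68810565, 251.53064295]), np.float64(46.5905237547791)) 1496
b lid [439.6647111  143.03287871] 52.59530207357598 8142 lug (array([473.31152344, 133.91268921]), (14.351126670837402, 21.994186401367188), 75.59550476074219, np.float64(41.89335944905531), 379) -15.165983756692105 34.860950036117515
 60.1 [444.1 134.1 229.7] F [-0.1  0.1  0. ] w 46.1
```

```bash
cat > close.py <<'E'
from h import *
import sys
W=dict(a=((483.4,-64.1),(654.9,38.6),(611,40.5)),b=((473.4,133.95),(640.4,242.45),(606.7,251.5)))
for n in 'ab':
    g=G[n]; s,t,d=W[n]; q=att(g['yaw'])
    take(g,np.array(s),ZG-9)
    bot.servo_line([*s,ZG+24],q,speed=60); bot.servo_line([*t,ZG+24],q,speed=100)
    bot.servo_line([*t,ZG+11],q,speed=50); bot.dwell(.2)
    print(n,'contact',bot.servo_line([*t,ZG-1],q,speed=12,until_force=4)); st('seat')
    leave(g)
    bot.move_to([t[0]-30,t[1],230],q); bot.dwell(.3); c=cam('wrist')
    (ce,r),k=disc(c,d,21,g['R']+6,3); L=lug(c,t,51,40); P=cloud(c)
    m=(np.hypot(P[...,0]-d[0],P[...,1]-d[1])<g['R'])&(abs(P[...,2]-21)<6)
    A=np.c_[P[m][:,:2]-d,np.ones(m.sum())]; pl=np.linalg.lstsq(A,P[m][:,2],rcond=None)[0]
    print(n,'lid',ce,r,'lug',L[0],L[3],'plane slope',np.degrees(pl[:2]),'z',pl[2])
bot.move_to([350,-100,330],att(0)); bot.dwell(.2); st()
save('top2',cam('top')['image']); save('side2',cam('side')['image'])
E
python3 close.py
```

```text
gripped 62.6 [483.7 -64.2  35.6] F [-0.7  0.1  5.1] w 21.1
a contact True
seat 66.9 [654.8  38.6  44.7] F [-1.4  0.4  5.4] w 21.3
left 68.0 [653.9  38.6 117.9] F [-0.8  0.5 -0.3] w 46.2
a lid [610.20374009  40.46528612] 61.62948948218729 lug [653.91101074  38.64491272] 50.99033085411236 plane slope [ 0.00446887 -0.02608297] z 21.205268639293227
gripped 71.4 [473.7 134.   35.6] F [-2.2 -0.6  5.6] w 21.1
b contact True
seat 75.6 [640.3 242.4  44.7] F [-0.7 -0.8  5.5] w 20.8
left 76.8 [639.5 242.1 117.8] F [ 0.2 -0.5 -1.3] w 46.0
b lid [605.84943435 251.48124307] 52.64815640361327 lug [639.60803223 242.96231079] 50.88901137133948 plane slope [ 0.01786533 -0.03352674] z 21.200853335213917
 79.5 [350.3 -99.8 329.8] F [ 0.4 -0.   0.2] w 45.9
```

View pics/top2.png

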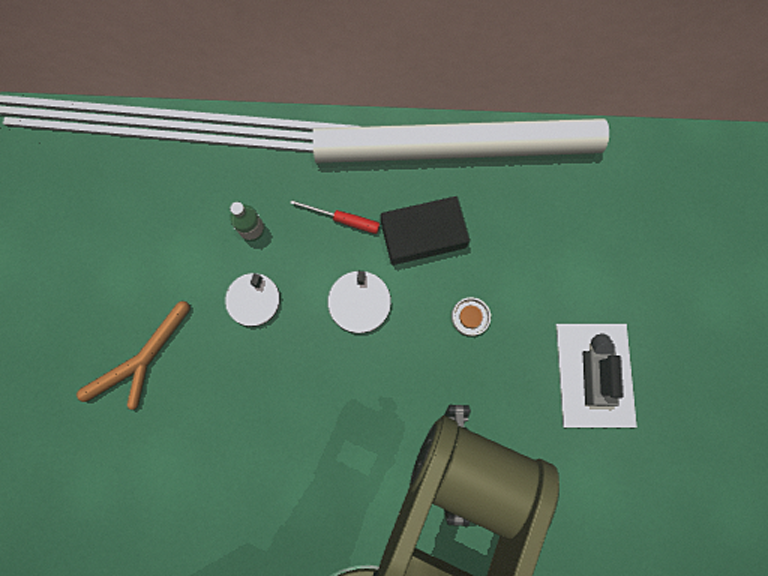

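View pics/side2.png

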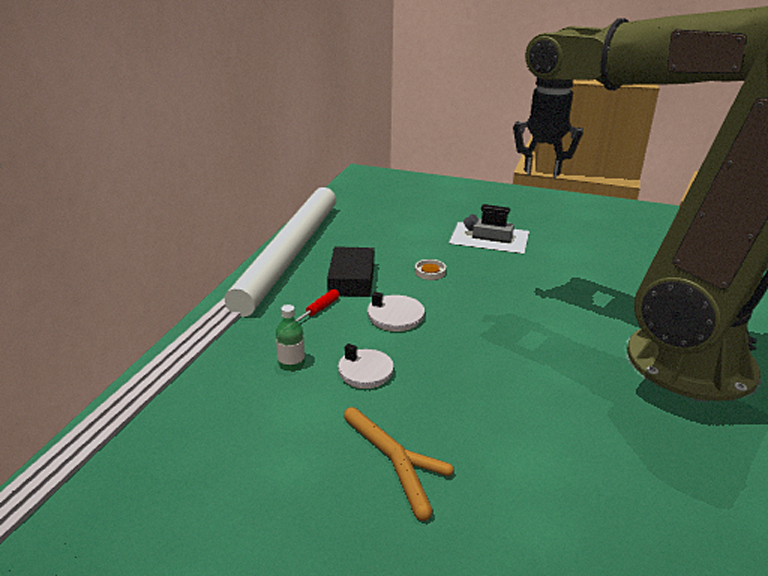

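Both final views show lids seated at (359,301) and (252,299), dish c still open with no lid, the lamp upright on its mat at (603,372), and the other objects where they started. Handing in.

```bash
python3 -c "
from rig import bot
bot.finish_job()"
```

```text
the job is handed in; nothing more can be done
```

I did the job in the order asked and handed it in at about 80 s of robot time. Dish c was already open, so I opened a, then b. Each lid was tilted 12° by its lug with the far side resting on the dish, lifted just clear and laid on the bench. I then held the lamp about 10 cm from pucks a, b and c in turn for about 2.5 s each, put it back on its mat and reseated both lids.

**Last checks:**
- **Lids:** both are within about 1 mm of their dish centres, level to 0.03°, with the top at 21 mm, so fully down.
- **Dishes:** when measured just before the lids went back on, a and b had moved less than 0.2 mm. I did not re-measure dish c; the last top view shows it unchanged.
- **Lamp:** it stands flat, with its origin within about 5 mm of the mat's centre.
- **Bystanders:** the foam, screwdriver, branch and bottle look unmoved in the last pictures.

**What disagreed:**
- **Lamp moved:** it had been knocked about 3 cm before I took it, so I measured it again first.
- **Lamp dimensions:** the handle measured 75 mm long against the 66 mm stated. The back of the housing also sat about 8 mm farther from the handle's middle than the stated sizes give. I aimed by the snout's measured line, which fitted the stated beam to about 3 mm, but I did not see the beam on the pucks.

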